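# Set the length stop of the hose cutter and hold its blade guard open at 60 degrees

## Robot

A 6-joint arm with a two-finger parallel gripper is mounted at the origin on a cart in front of the work surface, level with it; the furniture and walls round the work are solid. World frame = base frame: x ahead of the robot, y to its left, z up, the work surface at z = 0. Lengths are in m, angles in rad, forces in N, time in s.
With the tool pointing down it reaches from about 0.35 to 0.875 m from the base axis. Payload 4.2 kg.
Tool frame: the origin (TCP) lies at the very end of the fingers, on their centre line; the grasp point (between the pads) lies 19 mm behind it (manip.grip_point_offset is the distance from the TCP to the grasp point, in m); z points along the fingers, y is the line along which they close (so a half turn about z gives the same grasp; the last joint's range is limited). The gripper opens to 87 mm and grips with 3 to 60 N. Pads are 19 mm wide; open, the fingers measure 117 mm over their backs; the gripper's body (75 mm by 190 mm) begins 51 mm behind the grasp point.
Start: joints at [1.45, 0.385, 0.008, 0, -1.194, -0.259], TCP at [0.232, 0.58, 0.223] pointing down, gripper open.
Joint ranges: [-3.14, 3.14], [-1.21, 2.06], [-1.07, 1.41], [-3.16, 2.05], [-2.99, -0.16], [-3.1, 3.1]. Speed limits (rad/s): [2.79, 2.79, 3.14, 3.14, 3.14, 3.14].

## Interface

Orientations are given as a unit quaternion [w, x, y, z].
In Python, from workcell import manip gives the robot as it stands. The module is installed in compiled form; this text tells all that it offers.
- The arm moves only by the shell command python3 -m handwheel 'ROWS' [FORCE]. ROWS is JSON, a list of rows, each a list of 3 entries, a list of its own where there are three numbers: the shift along the tool's x, y, z normalised to -1 to 1, where 1 is 0.1 m, then the turn about the tool's z normalised to -1 to 1, where 1 is 30 degrees, then the opening, from 0 (shut) to 1 (fully open). In form: [[[dx, dy, dz], twist, hand], ...]. A call has 1 to 20 rows; each row is the pose to reach, as a shift and turn from the pose commanded when the call began, along the tool's axes at that moment; what a row does not reach only later rows make up. A row lasts 1/10 s, in which the tool goes at most 50 mm and 8.59 degrees, less where a joint would pass 70% of its speed; a pose out of reach is approached as far as the arm can. A call with a number of a shift or a turn outside -1 to 1 is refused whole. A call with a gripper value outside its range is refused whole. The fingers move at their own pace and stop on an object; FORCE is the grip in N (left out, the last holds). Time passes only in rows, so rows that repeat a pose let the fingers close. It gives the time, the measured TCP pose, the force, the opening and the grip force at its end, in the units of the state.
- manip.read_state(): the state, without advancing time (a new reading comes with each control period).
- manip.grab_frame(name): name is "scene" or "top" or "wrist"; returns (picture, depth): 400x640x3 uint8, red, green, blue; 400x640 float32, m along the optical axis (not along the pixel's ray), 0 where there is no reading.
- manip.camera_model(name): a dict with "K" (3x3 intrinsics, pixels), "R" (3x3) and "t" (3): a world point X has camera coordinates R X + t. Camera axes: x right, y down, z forward; pixel columns grow to the right and rows downward; lengths in m; the calibration is good to about 2 mm. A picture is of the moment at which its call begins: read the wrist's pose just before it. camera_model takes no time and is no camera call; for the wrist camera it gives the pose at the moment of the call.
- manip.hand_in(): hands the job in; it is judged then, once.
The state is a dict: "time_s": time; "qpos": joint angles; "dq": joint speeds; "effort": joint torques, N m; "ee_pos": TCP position; "ee_rot": TCP orientation; "force": force on the tool from outside, world axes, zero at the start; "torque": the same for the moment, N m; "width": opening from 0.0 (shut) to 1.0 (fully open); "finger_force": force on a finger pad.
Only numpy, scipy, OpenCV 4.12 (cv2) and the standard library are available. Lean on these libraries where they do the work, as an engineer would, in place of code of your own. Each camera call takes 0.05 s, during which the arm holds its last target. There are 200 camera calls.

## Task

Get the bench hose cutter ready for the next length: lift the red clamp lever of the length stop right up, slide the stop along its rail until its yellow pointer stands at the red marker clip, and press the lever fully down again so that the stop is locked there. Then raise the sprung blade guard by its black bar to 60 degrees from closed and finish while still holding it there with the gripper, steady, so that a hose could be laid in. Leave the brass elbow, the grease tub and the calliper where they lie.

Things in the scene. Friction and masses are not known exactly. Their poses are not given: they have to be found in the camera images.
- cutter: Bench hose cutter, fixed; place and yaw vary. Grey base 210 (x) x 470 (y) mm, top 20 mm up. Origin: centre of its underside on the worktop; x away from the robot, y left along the rail, z up. Blue cutter body, blade and guard at the right end (y = -150 mm); the length rail at x = -45 mm, top 42 mm up; white scale in front of it, hose trough behind (to 68 mm up). Highest fixed part 102 mm.
- stop (a joint): Travel of the length stop (m): 0 at the left end, growing to 0.13 as it slides right (cutter -y), towards the blade. About 1 N of friction while the clamp is lifted. With the clamp down its toothed jaw sits in the rail's rack (4 mm pitch), so the stop holds against 15 N and more; as the lever goes down the stop may shift up to 2 mm to the nearest tooth gap.
- pointer (a point): Tip of the stop's yellow pointer, just above the scale; it moves with the stop. It stands at the marker when it has the same cutter y as the marker.
- length_marker: Red clip, 24 x 14 mm, clamped over the front edge of the base on the scale, fixed, at a place along y that varies; its origin is its middle (white line), axes as the cutter's. It always lies to the right of the stop's start.
- clamp (a joint): Red clamp lever (rad): 0 fully down (locked: it points to cutter -x, rising 15 degrees), grows as lifted to 1.2 (84 degrees up); level axis along cutter y. Below about 0.6 its toothed jaw enters the rack on the rail, and it passes dead centre just before 0: up or down takes 1 to 7 N at the grip. It stays down by itself, and stays where it is left above 0.6.
- clamp_grip (a point): Middle of the lever's red grip, 16 mm wide (along cutter y), 13 mm thick, 62 mm long; 89 mm from the pivot axis, 22 mm from the tip. Locked, it is about 85 mm over the worktop and 130 mm in front of the cutter's origin. Pinch it across its width from above; the lever can be raised, slid and lowered in one grasp.
- clamp_pivot (a point): Point on the lever's pivot axis (along cutter y), in the middle of the stop, 58 mm over the worktop; moves with the stop.
- guard (a joint): Opening angle of the blade guard (rad): 0 shut, grows as it is lifted to 1.5. A spring and its weight close it from any angle; holding it takes about 2 N at the bar. 60 degrees = 1.047.
- guard_bar (a point): Middle of the guard's black round grab bar, 12 mm thick, 82 mm long along cutter y, on two arms in front of the clear, yellow-framed guard. 165 mm from the hinge axis and level with it when shut (92 mm up); 37 mm free between bar and guard. It can be pinched from above, fingers closing along cutter x, and turns between them as it rises.
- guard_hinge (a point): Middle of the guard's hinge axis, which is level along cutter y, 92 mm over the worktop, at the back of the cutter body.
- elbow: Bystander: loose brass pipe elbow, 57 x 48 x 21 mm, right of the cutter; origin under its centre.
- grease_tub: Bystander: loose white tub with blue lid, 68 mm across, 53 mm high, right of the cutter; origin under its centre.
- calliper: Bystander: loose steel calliper, 74 x 202 x 12 mm, flat on the worktop in front of the cutter; origin under its centre.

How it is judged:
By the outcome, as a careful person would: the job done as asked, in the order asked, and still so for the second after the job is handed in, while the arm keeps its last pose, push and grip.
It also fails if it takes over 66 s, if anything falls off the work surface, if the arm or the gripper's body presses on something with over 40 N, if the wrist force passes 120 N, or if a joint passes its speed limit or range.

## Working session

There is one attempt and no reset: what is moved stays moved. The work goes in short steps, Python scripts to look and compute and a shell command to move; the robot and the scene stay as the last step left them, time stands still between calls to the robot, and variables do not carry over. Pictures are saved under pics/ and viewed, at most 10 in all, crops included, and the job is handed in when it is done.

```bash
mkdir -p pics
cat > h.py <<'E'
import numpy as np, cv2
from workcell import manip
def grab(n,save=None):
    m=manip.camera_model(n); p,d=manip.grab_frame(n)
    if save: cv2.imwrite('pics/'+save,cv2.cvtColor(p,cv2.COLOR_RGB2BGR))
    return p,d,m
def ray(m,u,v):
    K,R,t=[np.array(m[k]) for k in 'KRt']
    return -R.T@t, R.T@np.linalg.solve(K,[u,v,1.])
def onplane(m,u,v,z):
    c,d=ray(m,u,v); return c+d*(z-c[2])/d[2]
def deproj(m,d,u,v):
    c,r=ray(m,u,v); return c+r*d[int(v),int(u)]
def proj(m,X):
    p=np.array(m['K'])@(np.array(m['R'])@X+np.array(m['t'])); return p[:2]/p[2]
E
python3 - <<'E'
from h import *
np.set_printoptions(precision=4,suppress=True)
s=manip.read_state();print(s)
for n in('scene','top'):
    p,d,m=grab(n,n+'1.png'); np.savez(n+'1.npz',p=p,d=d,**m); print(n,ray(m,320,200),(d>0).mean())
E
```

```text
{'time_s': 0.0, 'qpos': array([ 1.4496,  0.3856,  0.0066, -0.0005, -1.194 , -0.2586]), 'dq': array([-0.    ,  0.0009,  0.0007,  0.0009, -0.0014,  0.0024]), 'effort': array([ -0.0008, -39.0665,  18.7404,   4.2201,   0.0109,  -0.0002]), 'ee_pos': array([0.2314, 0.5799, 0.2215]), 'ee_rot': array([ 0.0011,  0.982 , -0.1888, -0.0002]), 'force': array([ 0.0167, -0.1006,  0.145 ]), 'torque': array([ 0.034 , -0.0536, -0.0763]), 'finger_force': 0.0, 'width': 1.0029888518165215}
scene (array([-0.0022, -0.417 ,  0.6927]), array([ 0.6291,  0.4367, -0.6433])) 0.98175
top (array([0.4311, 0.0177, 1.1307]), array([ 0.1225, -0.0055, -0.9925])) 0.99589453125
```

View pics/top1.png

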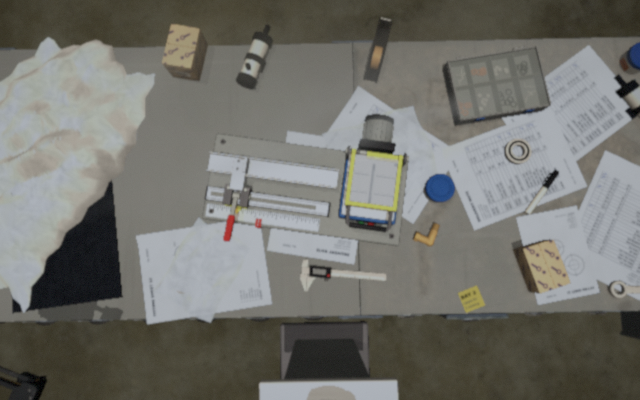

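View pics/scene1.png

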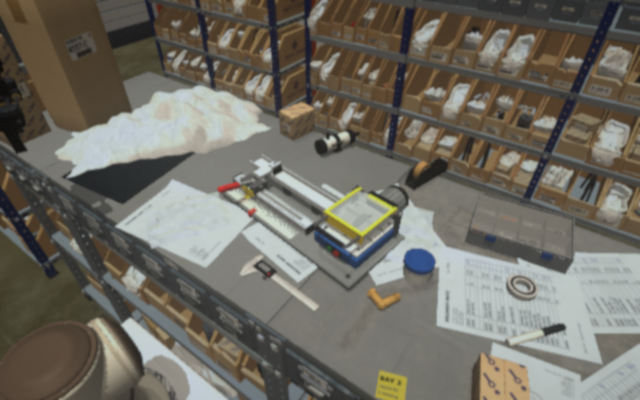

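The top view shows the cutter around (305,190), the red lever at (229,225), the marker at (258,223), and the guard at (375,185) with its bar near (368,222). Next I'll measure these from colour masks.

Run:
```python
from h import *
np.set_printoptions(precision=4,suppress=True)
for n in('top','scene'):
    z=dict(np.load(n+'1.npz')); p,d=z['p'],z['d']
    hsv=cv2.cvtColor(p,cv2.COLOR_RGB2HSV); H,S,V=cv2.split(hsv)
    red=(((H<8)|(H>172))&(S>130)&(V>80)).astype(np.uint8)
    yel=((H>22)&(H<35)&(S>130)&(V>90)).astype(np.uint8)
    for nm,mk in(('red',red),('yel',yel)):
        k,l,st,c=cv2.connectedComponentsWithStats(mk)
        for i in range(1,k):
            if st[i,4]>=5 and 130<c[i,1]<290 and 180<c[i,0]<460:
                ys,xs=np.where(l==i); P=np.array([deproj(z,d,x,y) for x,y in zip(xs,ys)])
                print(n,nm,st[i],c[i],np.median(P,0),P[:,2].min(),P[:,2].max())
z=dict(np.load('top1.npz'))
for u,v in((218,136),(399,243),(205,222)): print(onplane(z,u,v,.02),deproj(z,z['d'],u,v))
t=cv2.resize(z['p'][120:260,190:420],None,fx=3.4,fy=3.4,interpolation=cv2.INTER_CUBIC)
cv2.imwrite('pics/topcrop.png',t[:,:,::-1])
```

```text
top red [224 216  10  25 145] [228.6483 227.6828] [0.5011 0.2152 0.0898] 0.07885196898141089 0.09959977064998804
top red [258 223   3   4   8] [259.25  224.875] [0.511  0.1557 0.0251] 0.020319698446019885 0.028369505556479435
top red [368 223   5   2  10] [370.  223.5] [ 0.5085 -0.1028  0.0428] 0.0384383128276482 0.045590957499132445
top red [327 274   3   3   9] [328. 275.] [ 0.3916 -0.0039  0.0123] 0.008170165013571262 1.130710966065043
top yel [236 207   4   5  12] [237.     208.8333] [0.5505 0.2077 0.0275] 0.023926707425436344 0.05273053537817152
scene red [218 182  21  10 101] [227.9604 186.5842] [0.4977 0.2099 0.0884] 0.07534208650260044 0.09773951519117274
scene red [249 210   6   6  17] [250.9412 211.8235] [0.5104 0.1544 0.0243] 0.01577591014653834 0.02633134258132752
scene red [333 251   6   5  21] [335.619 253.   ] [ 0.5058 -0.1074  0.0399] 0.0315177999469437 0.044960517420557955
scene yel [243 186  10  12  57] [247.5965 192.0877] [0.5531 0.2035 0.0415] 0.02316815182584342 0.05184414266806836
scene yel [324 187  73  57 703] [355.4808 218.0199] [ 0.5473 -0.1142  0.1008] 0.07385844693059618 0.10650060262779337
[0.7288 0.2553 0.02  ] [0.7283 0.2549 0.0219]
[ 0.4631 -0.1718  0.02  ] [ 0.4636 -0.1748  0.002 ]
[0.5208 0.2845 0.02  ] [ 0.5226  0.2898 -0.0021]
```

View pics/topcrop.png

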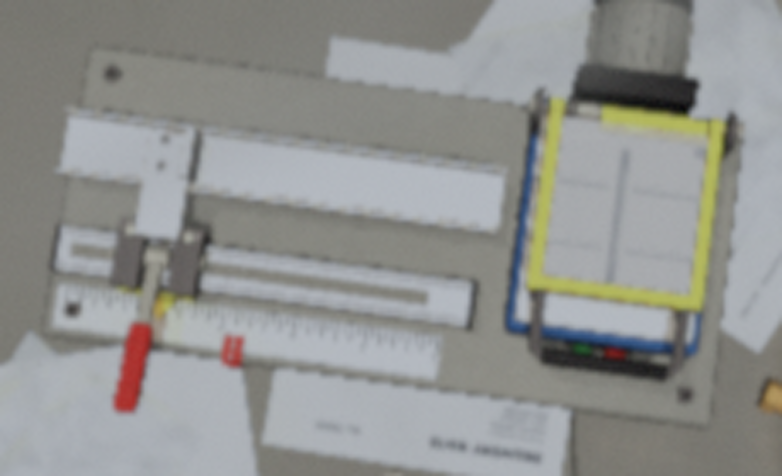

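The axes are clear: cutter yaw is about -7.5° and its centre is near (0.596, 0.042). I'll move above the stop for a closer wrist view.

```bash
python3 -m handwheel '[[[0.4,0.28,-0.1],0,1],[[0.8,0.56,-0.2],0,1],[[1,0.7,-0.3],0,1],[[1,0.7,-0.3],0,1]]'; python3 -m handwheel '[[[0.4,0.28,0],0,1],[[0.8,0.56,0],0,1],[[1,0.7,0],0,1],[[1,0.7,0],0,1]]';  python3 -m handwheel '[[[0.4,0.28,0],0,1],[[0.8,0.56,0],0,1],[[1,0.7,0],0,1],[[1,0.7,0],-0.477,1],[[1,0.7,0],-0.477,1],[[1,0.7,0],-0.477,1]]'
```

```text
time_s: 0.5
ee_pos: [0.3002, 0.4764, 0.2543]
ee_rot: [-0.001, 0.982, -0.19, 0.0]
force: [0.1, 0.2, 0.4]
width: 0.998
finger_force: 0.0
time_s: 0.9
ee_pos: [0.3662, 0.3743, 0.2521]
ee_rot: [0.001, 0.982, -0.19, -0.0]
force: [-0.5, 0.4, 0.2]
width: 1.001
finger_force: 0.0
time_s: 1.5
ee_pos: [0.4323, 0.2751, 0.252]
ee_rot: [0.0, 0.998, -0.065, -0.0]
force: [1.1, -0.3, 0.1]
width: 1.001
finger_force: 0.0
```

Run:
```python
from h import *
np.set_printoptions(precision=4,suppress=True)
m=manip.camera_model('wrist');s=manip.read_state();print(s['ee_pos'],s['ee_rot'],ray(m,320,200), [proj(m,np.array(q)) for q in((.5,.215,.09),(.511,.155,.025),(.5085,-.1028,.1))])
p,d,m=grab('wrist','w1.png');np.savez('w1.npz',p=p,d=d,**m)
```

```text
[0.4323 0.2751 0.252 ] [ 0.0002  0.9979 -0.0648 -0.0003] (array([0.5101, 0.265 , 0.4135]), array([-0.2862,  0.0298, -0.9577])) [array([370.3455, 107.1118]), array([413.1051,  89.4438]), array([727.8468,  49.3994])]
```

View pics/w1.png

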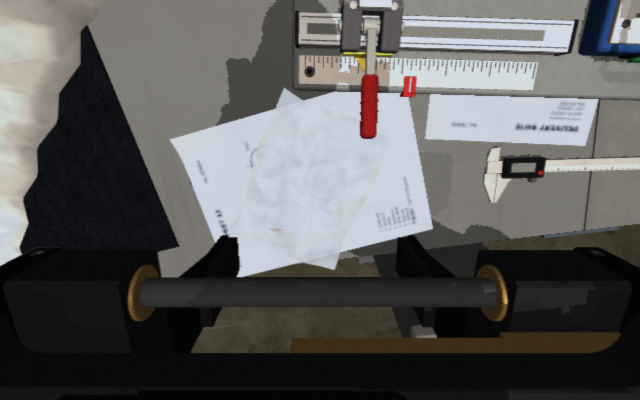

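The wrist view is sharp: lever grip at (370,107), marker (409,87), yellow pointer (362,63), left end of the scale (300,72). Next I'll measure in the cutter frame.

Run:
```python
from h import *
np.set_printoptions(precision=4,suppress=True)
z=dict(np.load('w1.npz')); p,d=z['p'],z['d']
H,S,V=cv2.split(cv2.cvtColor(p,cv2.COLOR_RGB2HSV))
g=cv2.cvtColor(p,cv2.COLOR_RGB2GRAY).astype(int)
# scale lower edge: bright->grey, cols 420..530 ; and rail upper edge
for nm,cols,(r0,r1),hz in(('scale low',range(425,535,5),(70,100),.02),('rail low',range(410,560,5),(40,60),.042)):
    pts=[]
    for c in cols:
        r=r0+np.argmin(np.diff(g[r0:r1,c])); pts.append(onplane(z,c,r+.5,hz)[:2])
    vx,vy,x0,y0=cv2.fitLine(np.float32(pts),cv2.DIST_HUBER,0,.01,.01).ravel(); print(nm,np.degrees(np.arctan2(-vx/vy,1)),(x0,y0))
red=(((H<8)|(H>172))&(S>130)&(V>60)).astype(np.uint8); yel=((H>22)&(H<35)&(S>130)&(V>90)).astype(np.uint8)
for nm,mk in(('red',red),('yel',yel)):
    k,l,st,c=cv2.connectedComponentsWithStats(mk)
    for i in range(1,k):
        if st[i,4]>=8:
            ys,xs=np.where(l==i); P=np.array([deproj(z,d,x,y) for x,y in zip(xs,ys)])
            print(nm,st[i],c[i],np.median(P,0),P[:,2].min(),P[:,2].max(), P[np.argmax(ys)])
print([deproj(z,d,*q) for q in((300,75),(470,75),(470,30),(450,92))])
t=cv2.resize(p[0:150,290:480],None,fx=4,fy=4,interpolation=cv2.INTER_CUBIC); cv2.imwrite('pics/w1c.png',t[:,:,::-1])
```

```text
scale low -8.960994 (np.float32(0.50311387), np.float32(0.08153076))
rail low -9.057592 (np.float32(0.541032), np.float32(0.07968562))
red [361  74  18  64 969] [368.9112 105.4159] [0.5019 0.2161 0.0884] 0.07501786809652056 0.41351007662472966 [0.4729 0.2249 0.0927]
red [401  77  15  20 204] [408.8235  87.2157] [0.5136 0.1599 0.0229] 0.014907923879623586 0.41351007662472966 [0.5052 0.1649 0.0219]
red [538 171   5   4  20] [540.  172.5] [ 0.3901 -0.0041  0.0112] 0.00798138264922027 0.012652450798458614 [ 0.3884 -0.0021  0.0111]
yel [343  52  23   4  71] [353.5915  53.1127] [0.5546 0.2214 0.0506] 0.03985071825274078 0.053181066771034013 [0.5553 0.2308 0.0399]
yel [376  52  17   5  53] [383.6981  54.0189] [0.5498 0.191  0.0507] 0.040169038664149004 0.0530709732103708 [0.5495 0.1939 0.0402]
yel [355  57  11  13  60] [361.0167  61.9   ] [0.5481 0.2109 0.0239] 0.022283771750460535 0.027097054716934188 [0.5401 0.2096 0.0236]
[array([0.5433, 0.281 , 0.0204]), array([0.5183, 0.0884, 0.0196]), array([0.5617, 0.0992, 0.0432]), array([0.5026, 0.1104, 0.0175])]
```

View pics/w1c.png

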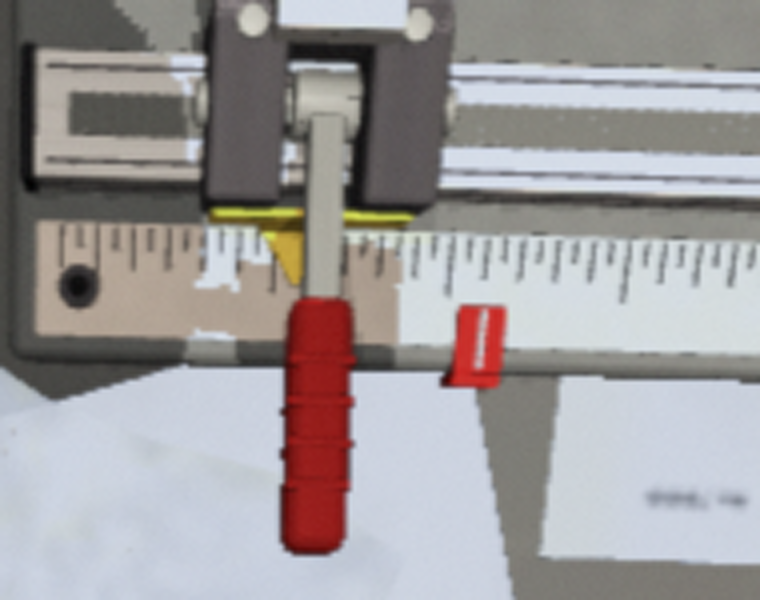

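```bash
python3 -m handwheel '[[[0.4,0.25,0.5],0.05,0.6],[[0.77,0.495,0.8],0.05,0.6],[[0.77,0.495,1],0.05,0.6],[[0.77,0.495,1],0.05,0.6],[[0.77,0.495,1],0.05,0.6]]'
python3 - <<'E'
from h import *
np.set_printoptions(precision=4,suppress=True)
z=dict(np.load('w1.npz'));R=np.array([[.9877,-.1564],[.1564,.9877]])
a=onplane(z,363.5,71.5,.0235);b=onplane(z,410,85,.026);print(a,b,'pointer->marker cutter xy',R@(b-a)[:2])
s=manip.read_state();print(s['ee_pos'],s['ee_rot'])
p,d,m=grab('wrist','w2.png')
H,S,V=cv2.split(cv2.cvtColor(p,cv2.COLOR_RGB2HSV)); red=(((H<8)|(H>172))&(S>130)&(V>60)).astype(np.uint8)
k,l,st,c=cv2.connectedComponentsWithStats(red)
for i in range(1,k):
    if st[i,4]>100: 
        print(st[i],c[i],onplane(m,*c[i],.088))
        if st[i,4]>600:
            for r in range(st[i,1],st[i,1]+st[i,3],25):
                x=np.where(l[r]==i)[0]; print(r,x.min(),x.max(),deproj(m,d,x.mean(),r))
E
```

```text
time_s: 2.05
ee_pos: [0.5024, 0.2156, 0.1521]
ee_rot: [0.001, 0.997, -0.078, -0.0]
force: [0.3, 0.0, 0.0]
width: 0.648
finger_force: 0.0
[0.5374 0.2092 0.0235] [0.5162 0.1586 0.026 ] pointer->marker cutter xy [-0.013  -0.0534]
[0.5024 0.2156 0.1521] [ 0.0006  0.9969 -0.0785 -0.0004]
[369 157  17  23 307] [376.8664 168.215 ] [0.5297 0.1685 0.088 ]
[ 308  173   21   82 1607] [318.3584 213.8469] [0.5023 0.2149 0.088 ]
173 312 312 [0.5313 0.2151 0.0776]
198 309 328 [0.5136 0.213  0.0853]
223 308 328 [0.496  0.2161 0.0902]
248 309 328 [0.4781 0.2186 0.0949]
```

```bash
python3 -m handwheel '[[[0,0,0.4],0,0.6],[[0,0,0.8],0,0.6],[[0,0,0.88],0,0.6],[[0,0,0.88],0,0.6],[[0,0,0.88],0,0],[[0,0,0.88],0,0],[[0,0,0.88],0,0],[[0,0,0.88],0,0],[[0,0,0.88],0,0]]' 25; python3 -c "
import numpy as np
x0,z0=-.089*np.cos(.262),.089*np.sin(.262)
for a in np.linspace(0,1.2,13):print(round(a,2),np.round([(-.089*np.cos(a+.262)-x0)*10,-(.089*np.sin(a+.262)-z0)*10],2))"
```

```text
time_s: 3.0
ee_pos: [0.5026, 0.2152, 0.0651]
ee_rot: [-0.0, 0.997, -0.078, 0.0]
force: [0.6, -0.2, -0.1]
width: 0.232
finger_force: 0.0
0.0 [ 0. -0.]
0.1 [ 0.03 -0.08]
0.2 [ 0.06 -0.17]
0.3 [ 0.11 -0.24]
0.4 [ 0.16 -0.32]
0.5 [ 0.22 -0.38]
0.6 [ 0.28 -0.45]
0.7 [ 0.35 -0.5 ]
0.8 [ 0.43 -0.55]
0.9 [ 0.51 -0.59]
1.0 [ 0.59 -0.62]
1.1 [ 0.68 -0.64]
1.2 [ 0.76 -0.65]
```

Fingers are still closing. I'll hold a little longer and then follow the arc up.

```bash
python3 -m handwheel '[[[0,0,0],0,0],[[0,0,0],0,0],[[0,0,0],0,0]]' 25 && python3 -m handwheel '[[[0.03,0,-0.08],0,0],[[0.06,0,-0.17],0,0],[[0.11,0,-0.24],0,0],[[0.16,0,-0.32],0,0],[[0.22,0,-0.38],0,0],[[0.28,0,-0.45],0,0],[[0.35,0,-0.5],0,0],[[0.43,0,-0.55],0,0],[[0.51,0,-0.59],0,0],[[0.59,0,-0.62],0,0],[[0.68,0,-0.64],0,0],[[0.76,0,-0.65],0,0],[[0.76,0,-0.65],0,0],[[0.76,0,-0.65],0,0]]'
```

```text
time_s: 3.3
ee_pos: [0.5024, 0.2149, 0.0648]
ee_rot: [0.0, 0.997, -0.078, 0.0]
force: [-1.1, -0.6, 3.6]
width: 0.18
finger_force: 25.0
time_s: 4.7
ee_pos: [0.5756, 0.2024, 0.1291]
ee_rot: [0.001, 0.997, -0.078, -0.003]
force: [-6.3, -0.1, -8.6]
width: 0.179
finger_force: 25.0
```

Run:
```python
from h import *
p,d,m=grab('wrist','w3.png');np.savez('w3.npz',p=p,d=d,**m)
print(manip.read_state()['finger_force'])
```

```text
24.999049674952403
```

View pics/w3.png

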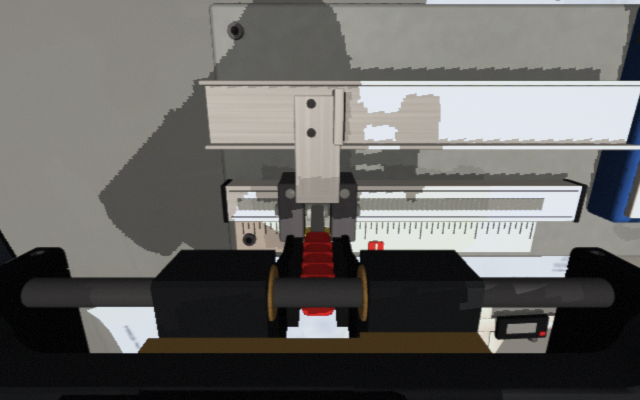

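Lever is up and gripped; it is red at (318,270), and the marker is still visible at (376,246). Sliding the stop by 53 mm and easing the end-stop strain.

```bash
python3 -m handwheel '[[[-0.02,0.0,0.02],0,0],[[-0.02,0.15,0.02],0,0],[[-0.02,0.3,0.02],0,0],[[-0.02,0.45,0.02],0,0],[[-0.02,0.534,0.02],0,0],[[-0.02,0.534,0.02],0,0],[[-0.02,0.534,0.02],0,0]]'
python3 - <<'E'
from h import *
np.set_printoptions(precision=4,suppress=True)
R=np.array([[.9877,-.1564],[.1564,.9877]])
p,d,m=grab('wrist','w4.png');np.savez('w4.npz',p=p,d=d,**m)
t,dt,mt=grab('top','t4.png');s,ds,ms=grab('scene','s4.png')
np.savez('s4.npz',p=s,d=ds,**ms)
t=cv2.resize(p[150:330,230:430],None,fx=3,fy=3,interpolation=cv2.INTER_CUBIC)
q=cv2.resize(s[150:270,200:300],(450,540),interpolation=cv2.INTER_CUBIC)
cv2.imwrite('pics/c4.png',np.hstack([t[:540,:],q])[:, :, ::-1][:, ::1] if t.shape[1]+450<=800 else cv2.resize(np.hstack([t,q]),None,fx=.76,fy=.76)[:,:,::-1])
E
```

```text
time_s: 5.45
ee_pos: [0.5673, 0.1502, 0.129]
ee_rot: [0.0, 0.997, -0.078, 0.0]
force: [-6.0, -0.8, -1.4]
width: 0.177
finger_force: 25.0
```

View pics/c4.png

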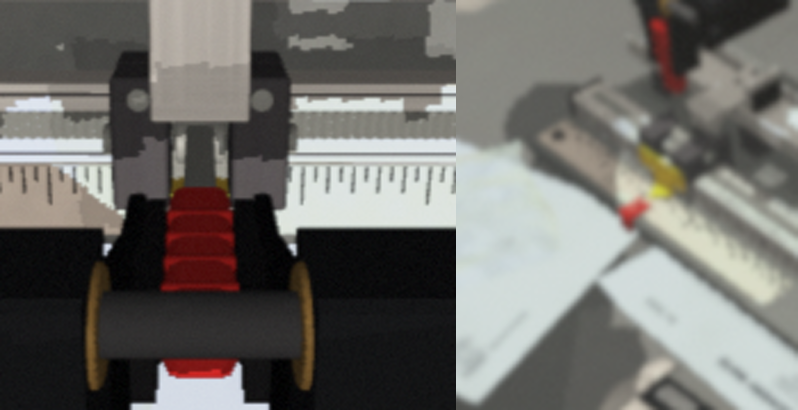

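The stop's pointer (yellow, right panel) sits almost level with the red clip. I'll measure the residual from the scene camera, calibrated against the earlier scene frame.

```bash
python3 - <<'E'
from h import *
np.set_printoptions(precision=4,suppress=True)
R=np.array([[.9877,-.1564],[.1564,.9877]])
for f in('scene1.npz','s4.npz'):
    z=dict(np.load(f));p=z['p'];H,S,V=cv2.split(cv2.cvtColor(p,cv2.COLOR_RGB2HSV))
    x0,x1=235,275;y0,y1=180,225
    def cen(mk,w=None):
        ys,xs=np.where(mk[y0:y1,x0:x1]); return xs+x0,ys+y0
    xs,ys=cen((((H<8)|(H>172))&(S>110)&(V>70)))
    k=ys>200;print(f,'red',k.sum(),xs[k].mean(),ys[k].mean(), 'cutter',R@onplane(z,xs[k].mean(),ys[k].mean(),.023)[:2])
    ys2,xs2=np.where(((H>20)&(H<36)&(S>90)&(V>60))[y0:y1,x0:x1]); xs2+=x0;ys2+=y0
    for yy in range(ys2.min(),ys2.max()+1):
        q=xs2[ys2==yy]; 
        if len(q): print(yy,q.min(),q.max(),V[yy,q].astype(int), R@onplane(z,q.mean(),yy,.024)[:2])
E
python3 - <<'E'
import cv2,numpy as np
s=np.load('s4.npz')['p'][170:230,230:290]
cv2.imwrite('pics/s4c.png',cv2.resize(s,(600,600),interpolation=cv2.INTER_NEAREST)[:,:,::-1])
E
```

```text
scene1.npz red 29 251.17241379310346 211.58620689655172 cutter [0.482  0.2334]
185 243 244 [109 108] [0.5359 0.3355]
186 242 246 [116 124 127 120 101] [0.5341 0.3309]
187 242 246 [125 133 138 131 120] [0.5313 0.3273]
188 242 246 [126 134 135 132 126] [0.5286 0.3237]
189 243 250 [132 132 129 122 127 140 137 113] [0.5307 0.3152]
190 244 251 [126 124 119 122 133 138 129 112] [0.5299 0.3098]
191 245 252 [117 117 120 130 136 136 129 111] [0.5291 0.3043]
192 245 253 [115 114 121 129 131 135 132 119  94] [0.5273 0.2999]
193 245 253 [125 122 121 128 130 132 132 123 102] [0.5246 0.2965]
194 245 253 [141 135 128 127 130 128 129 127 114] [0.5219 0.2931]
195 245 253 [154 151 142 138 132 125 122 126 119] [0.5193 0.2897]
196 245 253 [163 163 161 156 145 126 114 116 114] [0.5166 0.2863]
197 245 250 [158 163 168 164 151 132] [0.5112 0.2859]
198 245 248 [147 156 164 161] [0.5067 0.2844]
s4.npz red 30 251.2 211.5 cutter [0.4823 0.2336]
192 254 255 [112  96] [0.5378 0.2892]
193 254 256 [131 124 105] [0.536  0.2848]
194 253 258 [120 134 138 131 113  91] [0.5342 0.2805]
195 254 259 [133 141 143 136 124 114] [0.5334 0.2752]
196 254 259 [131 140 145 142 144 151] [0.5307 0.2719]
197 255 260 [137 141 143 148 160 171] [0.5299 0.2667]
198 256 263 [137 143 147 152 161 161 121] [0.5304 0.2603]
199 257 264 [139 144 146 151 152 151 141 119] [0.5302 0.2545]
200 257 265 [129 140 148 150 150 152 150 136 111] [0.5285 0.2503]
201 258 266 [137 147 152 152 151 147 140 121  96] [0.5277 0.2452]
202 258 266 [140 147 150 150 150 144 139 127 107] [0.5251 0.242 ]
203 258 266 [160 156 152 149 145 140 139 133 117] [0.5225 0.2389]
204 258 266 [186 179 167 154 142 134 134 134 122] [0.5199 0.2357]
205 257 266 [205 205 200 189 171 149 131 122 123 117] [0.5164 0.2336]
206 257 263 [207 205 202 193 179 155 133] [0.5112 0.2333]
207 257 262 [202 195 190 182 169 156] [0.5077 0.2311]
```

View pics/s4c.png

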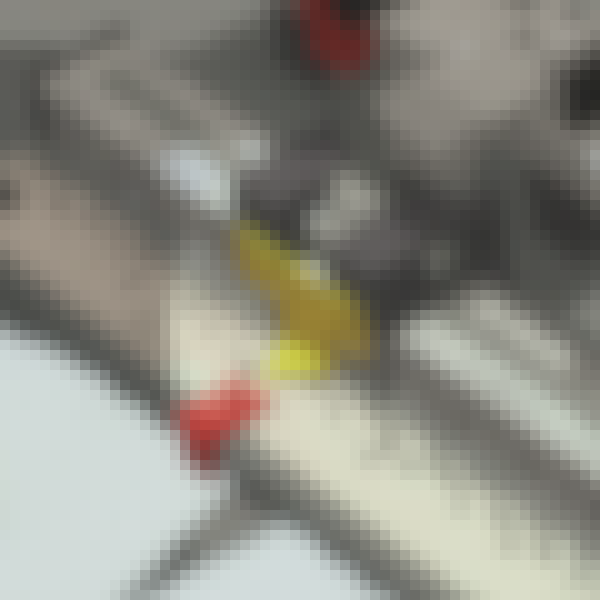

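```bash
python3 -m handwheel '[[[0,0,0],0,0.6],[[0,0,0],0,0.6],[[0,0,0],0,0.6],[[0,0,0],0,0.6],[[-0.5,0,0],0,0.6],[[-1,0,-0.4],0,0.6],[[-1,0,-0.8],0,0.6],[[-1,0,-0.8],0,0.6]]'
python3 - <<'E'
from h import *
np.set_printoptions(precision=4,suppress=True)
s=manip.read_state();print(s['ee_pos'],s['width'])
p,d,m=grab('wrist','w5.png');np.savez('w5.npz',p=p,d=d,**m)
u,v=proj(m,np.array([.516,.158,.025]));print(u,v); u,v=int(u),int(v); r0=max(v-80,0);c0=max(u-90,0);print(r0,c0)
cv2.imwrite('pics/c5.png',cv2.resize(p[r0:r0+130,c0:c0+180],None,fx=4,fy=4,interpolation=cv2.INTER_CUBIC)[:,:,::-1])
E
```

```text
time_s: 6.4
ee_pos: [0.4711, 0.1686, 0.215]
ee_rot: [-0.004, 0.997, -0.076, 0.007]
force: [1.3, 0.2, 1.0]
width: 0.599
finger_force: 0.0
[0.4711 0.1686 0.215 ] 0.5988640167064825
322.67314215563493 137.14164961746505
57 232
```

View pics/c5.png

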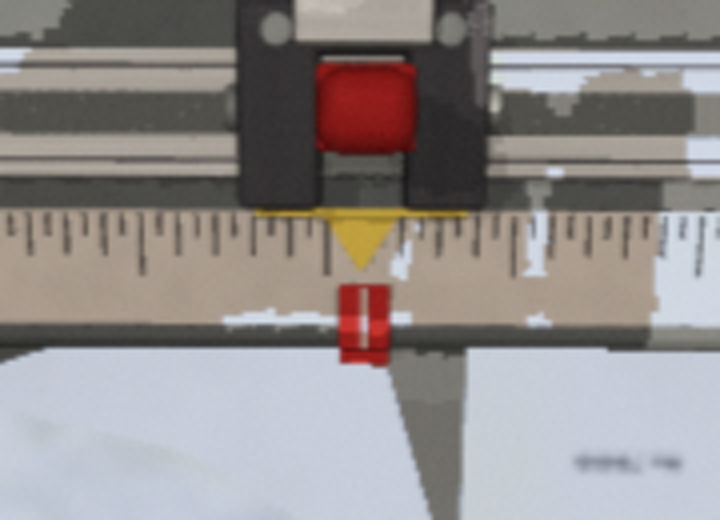

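The pointer tip is at crop x=362 and the marker's white line at 364, so they agree within about 0.7 mm, with the lever upright. I'll regrip the lever and swing it down.

```bash
python3 -m handwheel '[[[0,0,0.4],0,0.6],[[0.2,0,0.8],0,0.6],[[0.6,0,0.8],0,0.6],[[1,0,0.8],0,0.6],[[1,0,0.8],0,0.6],[[1,0,0.8],0,0],[[1,0,0.8],0,0],[[1,0,0.8],0,0],[[1,0,0.8],0,0],[[1,0,0.8],0,0],[[1,0,0.8],0,0],[[1,0,0.8],0,0],[[1,0,0.8],0,0],[[1,0,0.8],0,0]]' 20
python3 -m handwheel '[[[-0.06,0,0],0,0],[[-0.15,0,0.01],0,0],[[-0.23,0,0.04],0,0],[[-0.31,0,0.08],0,0],[[-0.39,0,0.13],0,0],[[-0.46,0,0.18],0,0],[[-0.52,0,0.25],0,0],[[-0.58,0,0.31],0,0],[[-0.63,0,0.39],0,0],[[-0.68,0,0.46],0,0],[[-0.71,0,0.55],0,0],[[-0.74,0,0.64],0,0],[[-0.74,0,0.67],0,0],[[-0.74,0,0.67],0,0]]'
```

```text
time_s: 7.85
ee_pos: [0.5669, 0.151, 0.128]
ee_rot: [-0.0, 0.997, -0.078, -0.0]
force: [-2.9, 1.3, 4.9]
width: 0.179
finger_force: 20.0
time_s: 9.25
ee_pos: [0.4938, 0.1632, 0.0632]
ee_rot: [-0.0, 0.997, -0.077, 0.001]
force: [-6.0, 2.5, 19.0]
width: 0.18
finger_force: 20.0
```

Lever pressed to its bottom. Release, rise, move right, and look at the lock, pointer and guard bar.

```bash
python3 -m handwheel '[[[0,0,0],0,0.6],[[0,0,0],0,0.6],[[0,0,0],0,0.6],[[0,0,0],0,0.6],[[0,0,-0.5],0,0.6],[[0,0,-1],0,0.6],[[-0.2,0.4,-1],0,0.6],[[-0.3,0.8,-1],0,0.6],[[-0.3,1,-1],0,0.6],[[-0.3,1,-1],0,0.6]]'
python3 -m handwheel '[[[-0.2,0.3,-0.3],0,0.42],[[-0.4,0.6,-0.5],0,0.42],[[-0.4,0.6,-0.5],0,0.42],[[-0.4,0.6,-0.5],0,0.42]]'
python3 - <<'E'
from h import *
np.set_printoptions(precision=4,suppress=True)
s=manip.read_state();print(s['ee_pos'],s['width'],s['qpos'])
p,d,m=grab('wrist','w6.png');np.savez('w6.npz',p=p,d=d,**m)
E
```

```text
time_s: 10.25
ee_pos: [0.4474, 0.0662, 0.1603]
ee_rot: [0.0, 0.997, -0.079, -0.001]
force: [-0.1, 0.6, -1.3]
width: 0.599
finger_force: 0.0
time_s: 10.65
ee_pos: [0.4004, 0.0155, 0.2109]
ee_rot: [-0.0, 0.997, -0.078, 0.001]
force: [0.2, -0.0, 0.4]
width: 0.43
finger_force: 0.0
[0.4004 0.0155 0.2109] 0.42955780548099437 [ 0.4489  0.0001 -0.5159 -0.0002 -1.053   0.9654]
```

View pics/w6.png

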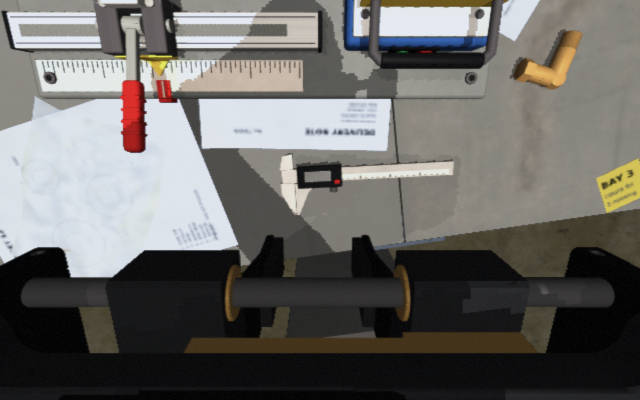

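In this last view the lever is down at (133,115). The pointer tip is near (160,74) against the marker at (165,90), and the guard bar runs from (380,60) to (492,58). The rest is by numbers.

Run:
```python
from h import *
np.set_printoptions(precision=4,suppress=True)
R=np.array([[.9877,-.1564],[.1564,.9877]])
z=dict(np.load('w6.npz'));p,d=z['p'],z['d'];H,S,V=cv2.split(cv2.cvtColor(p,cv2.COLOR_RGB2HSV))
red=(((H<8)|(H>172))&(S>130)&(V>60))
def P(mk,y0,y1,x0,x1):
    ys,xs=np.where(mk[y0:y1,x0:x1]);ys+=y0;xs+=x0
    Q=np.array([deproj(z,d,x,y) for x,y in zip(xs,ys)]);Q=Q[(Q[:,2]<.3)];return np.c_[Q[:,:2]@R.T,Q[:,2]],xs,ys
Q,xs,ys=P(red,76,105,153,180);T=Q[Q[:,2]>.018];print('marker',np.median(T,0),T.min(0),T.max(0))
yel=((H>20)&(H<36)&(S>110)&(V>80));Q,xs,ys=P(yel,58,80,140,180)
for r in range(58,80):
    k=xs[ys==r]
    if len(k): print(r,k.min(),k.max(),R@onplane(z,k.mean(),r,.0235)[:2])
Q,xs,ys=P(red,75,155,115,150);print('lever',np.median(Q,0),Q.min(0),Q.max(0))
Q,xs,ys=P((V<70),45,72,365,505);B=Q[Q[:,2]>.07];print('bar',len(B),np.median(B,0),np.percentile(B,2,0),np.percentile(B,98,0))
W=B[B[:,2]>.093];print(len(W),W.mean(0),'world',R.T@np.median(B,0)[:2])
for c in(400,435,470): 
    k=[(r,V[r,c],deproj(z,d,c,r)[2].round(3),(R@deproj(z,d,c,r)[:2])[0].round(4)) for r in range(44,70,2)];print(c,k)
```

```text
marker [0.4838 0.2353 0.0234] [0.474  0.2293 0.0182] [0.4945 0.2457 0.026 ]
58 140 177 [0.5151 0.2362]
59 142 169 [0.5142 0.2392]
60 146 168 [0.5132 0.2393]
61 148 167 [0.5123 0.2389]
62 149 166 [0.5114 0.239 ]
63 150 166 [0.5105 0.2386]
64 151 165 [0.5095 0.2388]
65 151 165 [0.5086 0.2389]
66 152 165 [0.5077 0.2385]
67 152 164 [0.5067 0.2392]
68 153 163 [0.5058 0.2393]
69 154 163 [0.5049 0.2389]
70 155 163 [0.5039 0.2386]
71 156 162 [0.503  0.2387]
72 157 162 [0.502  0.2383]
73 157 161 [0.5011 0.239 ]
74 158 161 [0.5001 0.2386]
75 158 160 [0.4992 0.2392]
lever [0.462  0.2358 0.0881] [0.4315 0.2298 0.0186] [0.4908 0.2827 0.0973]
bar 1720 [ 0.5045 -0.012   0.0956] [ 0.4992 -0.0531  0.0908] [0.5117 0.0304 0.0978]
1528 [ 0.5048 -0.012   0.0957] world [ 0.4964 -0.0908]
400 [(44, np.uint8(133), np.float64(0.048), np.float64(0.524)), (46, np.uint8(83), np.float64(0.046), np.float64(0.5226)), (48, np.uint8(19), np.float64(0.044), np.float64(0.5211)), (50, np.uint8(20), np.float64(0.045), np.float64(0.5193)), (52, np.uint8(53), np.float64(0.041), np.float64(0.5182)), (54, np.uint8(20), np.fl
[... 1285 characters left out ...]
p.uint8(85), np.float64(0.045), np.float64(0.5227)), (48, np.uint8(53), np.float64(0.038), np.float64(0.5221)), (50, np.uint8(56), np.float64(0.027), np.float64(0.5221)), (52, np.uint8(66), np.float64(0.02), np.float64(0.5213)), (54, np.uint8(17), np.float64(0.095), np.float64(0.5091)), (56, np.uint8(23), np.float64(0.097), np.float64(0.5073)), (58, np.uint8(26), np.float64(0.096), np.float64(0.5061)), (60, np.uint8(29), np.float64(0.097), np.float64(0.5045)), (62, np.uint8(28), np.float64(0.096), np.float64(0.5031)), (64, np.uint8(21), np.float64(0.095), np.float64(0.5018)), (66, np.uint8(18), np.float64(0.094), np.float64(0.5004)), (68, np.uint8(51), np.float64(0.091), np.float64(0.4993))]
```

Run:
```python
from h import *
np.set_printoptions(precision=4,suppress=True)
for f,(x0,x1,y0,y1),yaw in(('w5.npz',(310,340,100,155),9),('w6.npz',(145,185,58,105),9)):
    z=dict(np.load(f));p=z['p'];H,S,V=cv2.split(cv2.cvtColor(p,cv2.COLOR_RGB2HSV));a=np.radians(yaw)
    R=np.array([[np.cos(a),-np.sin(a)],[np.sin(a),np.cos(a)]])
    for r in range(y0,y1):
        red=[c for c in range(x0,x1) if (H[r,c]<8 or H[r,c]>172) and S[r,c]>130 and V[r,c]>60]
        if len(red)<4: 
            ye=[c for c in range(x0,x1) if 20<H[r,c]<36 and S[r,c]>110 and V[r,c]>80]
            if ye and len(ye)<8: print(f,r,'yel',ye[0],ye[-1],(R@onplane(z,np.mean(ye),r,.0235)[:2]))
            continue
        row=S[r,red[0]:red[-1]+1]; w=red[0]+2+int(np.argmin(row[2:-2]))
        print(f,r,red[0],red[-1],'white',w,row.min(),(R@onplane(z,w,r,.026)[:2]),(R@onplane(z,(red[0]+red[-1])/2,r,.025)[:2]))
```

```text
w5.npz 120 yel 319 325 [0.5028 0.2377]
w5.npz 121 yel 320 324 [0.5018 0.2376]
w5.npz 122 yel 320 323 [0.5007 0.2382]
w5.npz 123 yel 321 322 [0.4997 0.2382]
w5.npz 128 317 328 white 323 143 [0.4946 0.2365] [0.4946 0.2371]
w5.npz 129 317 328 white 323 84 [0.4936 0.2365] [0.4935 0.237 ]
w5.npz 130 317 328 white 323 74 [0.4925 0.2365] [0.4925 0.237 ]
w5.npz 131 317 328 white 323 73 [0.4915 0.2365] [0.4914 0.237 ]
w5.npz 132 317 328 white 323 75 [0.4904 0.2365] [0.4904 0.237 ]
w5.npz 133 317 328 white 323 77 [0.4894 0.2365] [0.4893 0.237 ]
w5.npz 134 317 328 white 323 80 [0.4883 0.2365] [0.4883 0.237 ]
w5.npz 135 317 328 white 323 67 [0.4873 0.2365] [0.4872 0.237 ]
w5.npz 136 317 328 white 323 26 [0.4862 0.2364] [0.4861 0.237 ]
w5.npz 137 317 328 white 323 23 [0.4852 0.2364] [0.4851 0.237 ]
w5.npz 138 317 328 white 323 30 [0.4841 0.2364] [0.484 0.237]
w5.npz 139 316 329 white 323 25 [0.483  0.2364] [0.483  0.2369]
w5.npz 140 316 329 white 323 63 [0.482  0.2364] [0.4819 0.2369]
w5.npz 141 316 329 white 323 75 [0.4809 0.2364] [0.4808 0.2369]
w5.npz 142 316 329 white 323 73 [0.4799 0.2364] [
[... 1219 characters left out ...]
6 ]
w6.npz 91 158 170 white 163 56 [0.4837 0.2361] [0.4837 0.2356]
w6.npz 92 158 171 white 163 54 [0.4827 0.2363] [0.4828 0.2352]
w6.npz 93 158 170 white 164 72 [0.4818 0.2354] [0.4818 0.2358]
w6.npz 94 158 170 white 164 67 [0.4808 0.2355] [0.4808 0.236 ]
w6.npz 95 158 171 white 164 61 [0.4798 0.2356] [0.4799 0.2356]
w6.npz 96 158 171 white 164 69 [0.4789 0.2358] [0.4789 0.2357]
w6.npz 97 158 171 white 164 128 [0.4779 0.2359] [0.4779 0.2359]
w6.npz 98 159 171 white 164 181 [0.4769 0.236 ] [0.4769 0.2355]
w6.npz 99 159 175 white 173 151 [0.4759 0.2269] [0.4759 0.2335]
w6.npz 100 159 175 white 162 150 [0.4749 0.2384] [0.475  0.2337]
w6.npz 101 145 175 white 155 13 [0.4739 0.2457] [0.474 0.241]
```

The lever top is at its locked height of 88 mm. The pointer is about 1–2 mm from the marker, which is within half a rack pitch, so the stop sits at the nearest tooth. The bar centre is at world (0.4966, -0.0908), 0.091 m up, with matching length and height. I'll move over it while turning 90°.

```bash
python3 -m handwheel '[[[0.4,0.4,-0.1],0.28,0.42],[[0.8,0.8,-0.1],0.56,0.42],[[1,0.9,-0.1],0.85,0.42],[[1,0.9,-0.1],1,0.42],[[1,0.9,-0.1],1,0.42]]'; for i in 1 2; do python3 -m handwheel '[[[0,0,0],0.28,0.42],[[0,0,0],0.56,0.42],[[0,0,0],0.85,0.42],[[0,0,0],1,0.42],[[0,0,0],1,0.42]]'; done
python3 - <<'E'
from h import *
np.set_printoptions(precision=4,suppress=True)
from scipy.spatial.transform import Rotation as Ro
s=manip.read_state();q=s['ee_rot'];M=Ro.from_quat([q[1],q[2],q[3],q[0]]).as_matrix()
print(s['ee_pos'],s['width'],np.degrees(np.arctan2(M[1,0],M[0,0])),'shift tool',M.T@(np.array([.4966,-.0908,.076])-s['ee_pos'])*10)
p,d,m=grab('wrist','w7.png');np.savez('w7.npz',p=p,d=d,**m);print(proj(m,np.array([.4966,-.0908,.092])))
E
```

```text
time_s: 11.2
ee_pos: [0.4856, -0.0893, 0.2184]
ee_rot: [0.001, 0.943, -0.334, -0.002]
force: [0.0, 0.3, -0.9]
width: 0.42
finger_force: 0.0
time_s: 11.7
ee_pos: [0.4847, -0.0883, 0.2199]
ee_rot: [0.0, 0.825, -0.565, -0.001]
force: [0.2, -0.2, -0.9]
width: 0.419
finger_force: 0.0
time_s: 12.2
ee_pos: [0.4848, -0.0886, 0.2201]
ee_rot: [-0.0, -0.651, 0.759, 0.0]
force: [0.4, -0.6, -0.6]
width: 0.417
finger_force: 0.0
[ 0.4848 -0.0886  0.2201] 0.41694759317601365 -98.72200688404872 shift tool [ 0.0036 -0.1216  1.4413]
[303.0621 191.661 ]
```

Run:
```python
from h import *
np.set_printoptions(precision=4,suppress=True)
R=np.array([[.9877,-.1564],[.1564,.9877]])
z=dict(np.load('w7.npz'));p,d=z['p'],z['d'];V=p.max(2)
ys,xs=np.mgrid[60:300,230:400];ys=ys.ravel();xs=xs.ravel()
Q=np.array([deproj(z,d,x,y) for x,y in zip(xs,ys)]);C=np.c_[Q[:,:2]@R.T,Q[:,2]]
k=(V[ys,xs]<75)&(abs(C[:,2]-.095)<.006)&(abs(C[:,0]-.505)<.03)&(abs(C[:,1]+.012)<.06);B=C[k]
print(k.sum(),B.mean(0),np.percentile(B,[2,98],axis=0)); 
k=(C[:,0]>.515)&(C[:,0]<.57)&(abs(C[:,1]+.012)<.02)&(C[:,2]>.06)&(C[:,2]<.13);print('things behind',k.sum(),C[k].min(0) if k.any() else '')
```

```text
1284 [ 0.5065 -0.0115  0.0955] [[ 0.4991 -0.0631  0.0918]
 [ 0.5236  0.0337  0.098 ]]
things behind 1256 [ 0.5464 -0.0319  0.0732]
```

```bash
python3 -m handwheel '[[[0,-0.12,0],0,0.42],[[0,-0.12,0.4],0,0.42],[[0,-0.12,0.8],0,0.42],[[0,-0.12,0.9],0,0.42],[[0,-0.12,0.9],0,0.42]]'
python3 -m handwheel '[[[0,0,0.3],0,0.42],[[0,0,0.54],0,0.42],[[0,0,0.54],0,0.42],[[0,0,0.54],0,0],[[0,0,0.54],0,0],[[0,0,0.54],0,0],[[0,0,0.54],0,0],[[0,0,0.54],0,0],[[0,0,0.54],0,0],[[0,0,0.54],0,0]]' 20
python3 -c "
import numpy as np
for a in range(0,61,5):t=np.radians(a);print(a,np.round([1.65*(1-np.cos(t)),1.65*np.sin(t)],2))"
```

```text
time_s: 12.75
ee_pos: [0.4964, -0.0913, 0.1293]
ee_rot: [-0.002, -0.65, 0.76, 0.001]
force: [-0.2, 0.4, 0.4]
width: 0.419
finger_force: 0.0
time_s: 13.75
ee_pos: [0.498, -0.0911, 0.0773]
ee_rot: [0.001, -0.65, 0.76, -0.001]
force: [2.3, -1.8, 2.3]
width: 0.13
finger_force: 20.0
0 [0. 0.]
5 [0.01 0.14]
10 [0.03 0.29]
15 [0.06 0.43]
20 [0.1  0.56]
25 [0.15 0.7 ]
30 [0.22 0.82]
35 [0.3  0.95]
40 [0.39 1.06]
45 [0.48 1.17]
50 [0.59 1.26]
55 [0.7  1.35]
60 [0.82 1.43]
```

Bar gripped (11 mm opening at 20 N). Raising it along its arc, with tool −y towards the hinge.

```bash
python3 -m handwheel '[[[0,-0.01,-0.14],0,0],[[0,-0.03,-0.29],0,0],[[0,-0.06,-0.43],0,0],[[0,-0.1,-0.56],0,0],[[0,-0.15,-0.7],0,0],[[0,-0.22,-0.82],0,0],[[0,-0.22,-0.82],0,0]]' 25
python3 -m handwheel '[[[0,-0.08,-0.13],0,0],[[0,-0.17,-0.24],0,0],[[0,-0.26,-0.35],0,0],[[0,-0.37,-0.44],0,0],[[0,-0.48,-0.53],0,0],[[0,-0.6,-0.61],0,0],[[0,-0.6,-0.61],0,0],[[0,-0.6,-0.61],0,0],[[0,-0.6,-0.61],0,0]]'
python3 - <<'E'
from h import *
np.set_printoptions(precision=4,suppress=True)
s=manip.read_state();dp=s['ee_pos']-np.array([.498,-.0911,.0773]);dx=dp[0]*.9877-dp[1]*.1564
print(s['ee_pos'],dp,dx,'angle',np.degrees(np.arctan2(dp[2],.165-dx)),np.hypot(dp[2],.165-dx),s['force'],s['finger_force'])
p,d,m=grab('wrist');np.savez('w8.npz',p=p,d=d,**m)
q,dd,mm=grab('scene');np.savez('s8.npz',p=q,d=dd,**mm)
R=np.array([[.9877,-.1564],[.1564,.9877]])
# scene view: guard yellow frame points -> slope in cutter x-z plane
H,S,V=cv2.split(cv2.cvtColor(q,cv2.COLOR_RGB2HSV));y=((H>22)&(H<35)&(S>110)&(V>80))
ys,xs=np.where(y[100:300,290:440]);ys+=100;xs+=290
Q=np.array([deproj(mm,dd,x,y) for x,y in zip(xs,ys)]);C=np.c_[Q[:,:2]@R.T,Q[:,2]];C=C[(C[:,2]>.07)&(C[:,2]<.4)&(abs(C[:,0]-.6)<.15)]
vx,vz,x0,z0=cv2.fitLine(np.float32(C[:,[0,2]]),cv2.DIST_HUBER,0,.01,.01).ravel();print(len(C),C.min(0),C.max(0),'guard slope',np.degrees(np.arctan(-vz/vx)))
# pointer/lever unchanged
red=(((H<8)|(H>172))&(S>130)&(V>80)); ys,xs=np.where(red[160:230,200:330]);print('red scene px',len(xs))
E
```

```text
time_s: 14.45
ee_pos: [0.5175, -0.0944, 0.1583]
ee_rot: [-0.001, -0.649, 0.76, 0.001]
force: [-1.3, 1.0, -3.3]
width: 0.129
finger_force: 25.0
time_s: 15.35
ee_pos: [0.5738, -0.1035, 0.2206]
ee_rot: [-0.003, -0.65, 0.76, 0.003]
force: [-9.1, 3.8, 12.6]
width: 0.128
finger_force: 25.0
[ 0.5738 -0.1035  0.2206] [ 0.0758 -0.0124  0.1433] 0.07678220262160261 angle 58.38961435127153 0.16830951554706206 [-9.058   3.7789 12.5581] 24.995818734169006
612 [ 0.568  -0.0718  0.0952] [0.6786 0.0439 0.2298] guard slope 50.379124
red scene px 122
```

The force shows radial strain of about 16 N, and the frame slope reads lower than 60°. I'll check this against the shut state.

Run:
```python
from h import *
np.set_printoptions(precision=4,suppress=True)
R=np.array([[.9877,-.1564],[.1564,.9877]])
hx=.5048+.165
for f in('scene1.npz','s8.npz'):
    z=dict(np.load(f));q,dd=z['p'],z['d'];H,S,V=cv2.split(cv2.cvtColor(q,cv2.COLOR_RGB2HSV));y=((H>22)&(H<35)&(S>110)&(V>80))
    ys,xs=np.where(y[100:300,290:440]);ys+=100;xs+=290
    C=np.array([deproj(z,dd,x,y) for x,y in zip(xs,ys)]);C=np.c_[C[:,:2]@R.T,C[:,2]];C=C[(C[:,2]>.07)&(C[:,2]<.3)]
    r=np.hypot(C[:,0]-hx,C[:,2]-.092);a=np.degrees(np.arctan2(C[:,2]-.092,hx-C[:,0]))
    for lo in range(0,160,20):
        k=(r>lo/1000)&(r<(lo+20)/1000)
        if k.sum()>4: print(f,lo,k.sum(),'angle pct',np.percentile(a[k],[10,50,90]))
# bar itself in wrist & scene
z=dict(np.load('s8.npz'));
s=manip.read_state();g=s['ee_pos'];print('TCP cutter',R@g[:2],g[2])
z=dict(np.load('w8.npz'));p,d=z['p'],z['d'];ys,xs=np.mgrid[0:400:2,0:640:2];ys=ys.ravel();xs=xs.ravel()
C=np.array([deproj(z,d,x,y) for x,y in zip(xs,ys)]);C=np.c_[C[:,:2]@R.T,C[:,2]]
t=C-np.r_[R@g[:2],g[2]]; V=p.max(2)[ys,xs]
k=(V<80)&(abs(t[:,0])<.03)&(abs(t[:,2]-.019)<.03)&(abs(t[:,1])>.014)&(abs(t[:,1])<.042);print('bar cand',k.sum(),np.percentile(C[k],[5,25,50,75,95],axis=0) if k.any() else '')
H,S,V=cv2.split(cv2.cvtColor(p,cv2.COLOR_RGB2HSV));yl=((H>22)&(H<35)&(S>110)&(V>80))[ys,xs]&(C[:,2]>.07)&(C[:,2]<.3)&(abs(C[:,1]+.012)<.08)
D=C[yl];r=np.hypot(D[:,0]-hx,D[:,2]-.092);a=np.degrees(np.arctan2(D[:,2]-.092,hx-D[:,0]))
for lo in range(0,160,20):
    k=(r>lo/1000)&(r<(lo+20)/1000)
    if k.sum()>4: print('wrist',lo,k.sum(),np.percentile(a[k],[10,50,90]))
```

```text
scene1.npz 0 139 angle pct [ 38.8752  71.7548 107.544 ]
scene1.npz 20 84 angle pct [-160.8166   17.6619   29.8333]
scene1.npz 40 44 angle pct [ 8.8589 12.4134 15.4697]
scene1.npz 60 51 angle pct [ 7.3115  9.1767 10.7382]
scene1.npz 80 47 angle pct [5.739  6.9869 8.0279]
scene1.npz 100 260 angle pct [-5.4313  2.5871  5.9029]
scene1.npz 120 195 angle pct [-7.0323  0.3397  5.2873]
s8.npz 0 62 angle pct [ 76.1946  89.7631 113.3131]
s8.npz 20 5 angle pct [74.5616 75.6956 78.9826]
s8.npz 40 5 angle pct [67.9022 68.4177 70.7003]
s8.npz 60 6 angle pct [59.2457 65.5772 66.6309]
s8.npz 80 9 angle pct [63.1797 64.3496 64.9974]
s8.npz 100 127 angle pct [51.3346 55.6744 61.0452]
s8.npz 120 374 angle pct [50.3297 54.3465 60.0064]
s8.npz 140 8 angle pct [54.8522 57.0533 58.8955]
TCP cutter [ 0.5829 -0.0125] 0.22061660964217686
bar cand 471 [[ 0.577  -0.0533  0.232 ]
 [ 0.5795 -0.0457  0.2347]
 [ 0.5819 -0.0356  0.2359]
 [ 0.5849  0.0136  0.2366]
 [ 0.5876  0.0239  0.2375]]
wrist 0 29 [ 73.1115 116.6749 135.9357]
wrist 20 10 [71.1348 79.1226 87.5997]
wrist 40 6 [69.2823 70.9362 72.1258]
wrist 60 8 [65.7542 66.7981 68.0116]
wrist 80 7 [64.334  64.6513 65.0785]
wrist 100 40 [62.2447 63.2304 63.5542]
wrist 120 507 [51.954  58.0375 62.5117]
```

Several readings (bar centre and frame against shut) agree on about 57.5°. I'll nudge 2.5° further and a little outward to relieve the strain.

```bash
cat > ang.py <<'E'
from h import *
np.set_printoptions(precision=4,suppress=True)
R=np.array([[.9877,-.1564],[.1564,.9877]]);hx=.6698
s=manip.read_state();g=np.r_[R@s['ee_pos'][:2],s['ee_pos'][2]];print('TCP',g,'F cutter',R@s['force'][:2],s['force'][2],s['finger_force'],s['width'])
m=manip.camera_model('wrist');p,d=manip.grab_frame('wrist')
ys,xs=np.mgrid[0:400,0:640:2];ys=ys.ravel();xs=xs.ravel()
K=np.array(m['K']);A=np.array(m['R']);c=(np.linalg.inv(K)@np.c_[xs,ys,np.ones(len(xs))].T)*d[ys,xs]
C=(A.T@(c-np.array(m['t'])[:,None])).T;C=np.c_[C[:,:2]@R.T,C[:,2]];t=C-g
H,S,V=[q[ys,xs] for q in cv2.split(cv2.cvtColor(p,cv2.COLOR_RGB2HSV))]
k=(V<80)&(abs(t[:,0])<.03)&(abs(t[:,2]-.019)<.03)&(abs(t[:,1])>.014)&(abs(t[:,1])<.038)
B=C[k];top=np.percentile(B[:,2],97);x=np.median(B[B[:,2]>top-.0015,0]);print('bar',x,top-.006,'angle',np.degrees(np.arctan2(top-.098,hx-x)),'r',np.hypot(top-.098,hx-x))
yl=(H>22)&(H<35)&(S>110)&(V>80)&(C[:,2]>.07)&(C[:,2]<.3)&(abs(C[:,1]+.012)<.08)
D=C[yl];r=np.hypot(D[:,0]-hx,D[:,2]-.092);a=np.degrees(np.arctan2(D[:,2]-.092,hx-D[:,0]))
for lo,ref in((40,12.4),(60,9.2),(80,7.0)):
    k=(r>lo/1000)&(r<(lo+20)/1000);print(lo,k.sum(),np.median(a[k])-ref)
E
python3 ang.py; python3 -m handwheel '[[[0,-0.02,-0.03],0,0],[[0,-0.04,-0.06],0,0],[[0,-0.04,-0.06],0,0],[[0,-0.04,-0.06],0,0],[[0,-0.04,-0.06],0,0]]'; python3 ang.py
```

```text
TCP [ 0.5829 -0.0125  0.2206] F cutter [-10.3304   2.6083] 12.110246473564644 24.995665848255157 0.1257291503851197
bar 0.5818011595994114 0.23149665396532304 angle 57.75499259926679 r 0.1649336605407439
40 17 58.429719309471075
60 12 58.05634822749218
80 18 57.944487235624166
time_s: 16.0
ee_pos: [0.5805, -0.1046, 0.225]
ee_rot: [-0.001, -0.65, 0.76, 0.001]
force: [-5.1, 0.7, 2.0]
width: 0.123
finger_force: 25.0
TCP [ 0.5898 -0.0125  0.225 ] F cutter [-5.1541 -0.0765] 2.0261235446743804 25.00049740076065 0.12330171782995866
bar 0.5885772550001659 0.23564634103436075 angle 60.51463957121281 r 0.16501940976099733
40 4 61.79462329676033
60 4 60.686159229385666
80 6 60.538210171609194
```

```bash
python3 -m handwheel '[[[0,0.01,0.01],0,0],[[0,0.015,0.01],0,0],[[0,0.015,0.01],0,0],[[0,0.015,0.01],0,0],[[0,0.015,0.01],0,0],[[0,0.015,0.01],0,0]]'; python3 ang.py
python3 - <<'E'
from h import *
q,dd,m=grab('top');H,S,V=cv2.split(cv2.cvtColor(q,cv2.COLOR_RGB2HSV));R=np.array([[.9877,-.1564],[.1564,.9877]])
red=(((H<8)|(H>172))&(S>130)&(V>80)).astype(np.uint8);k,l,st,c=cv2.connectedComponentsWithStats(red)
for i in range(1,k):
    if st[i,4]>=5 and 200<c[i,1]<285 and 180<c[i,0]<420:
        ys,xs=np.where(l==i);P=np.array([deproj(m,dd,x,y) for x,y in zip(xs,ys)]);print(c[i],np.median(P,0),R@np.median(P,0)[:2])
E
```

```text
time_s: 16.65
ee_pos: [0.5798, -0.1045, 0.2246]
ee_rot: [-0.0, -0.65, 0.76, 0.0]
force: [-5.1, 0.5, 1.8]
width: 0.128
finger_force: 25.0
TCP [ 0.589  -0.0125  0.2246] F cutter [-5.1078 -0.3067] 1.7852605853228798 25.000693202018738 0.1275883948840783
bar 0.5877824644629603 0.23518002322938403 angle 60.194707969142144 r 0.16500725798441868
40 15 59.58226363283048
60 21 60.05096447305387
80 9 60.73032659697262
[252.71686747 229.72289157] [0.49888046 0.1630871  0.08817972] [0.46723741 0.23910603]
[370.25 223.75] [ 0.50612182 -0.0994645   0.04363414] [ 0.51545277 -0.01908364]
```

Guard is at about 60° and steady, and the lever is still locked (top at 88 mm). Handing in.

```bash
python3 -c "
from workcell import manip
print(manip.hand_in())"
```

```text
the job is handed in; nothing more can be done
None
```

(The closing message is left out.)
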